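# Nip a re-cased book in a ratchet press

### The arm

A 6-joint arm with a two-finger parallel gripper is mounted at the origin on the work surface. World frame = base frame: x ahead of the robot, y to its left, z up, the work surface at z = 0. Lengths are in m, angles in rad, forces in N, time in s.
With the tool pointing down it reaches from about 0.35 to 0.95 m from the base axis. Payload 17.4 kg.
Tool frame: the origin (TCP) lies between the finger pads; the fingertips stand 19 mm ahead of it and the grasp point (between the pads) is the TCP; z points along the fingers, y is the line along which they close (so a half turn about z gives the same grasp; the last joint's range is limited). The gripper opens to 93 mm and grips with 3 to 60 N. Pads are 15 mm wide; open, the fingers measure 128 mm over their backs; the gripper's body (75 mm by 188 mm) begins 65 mm behind the grasp point.
Start: joints at [1.275, 0.116, 1.442, -0, 1.584, -0.038], TCP at [0.172, 0.653, 0.238] pointing down, gripper open.
Joint ranges: [-2.83, 2.83], [-0.83, 2.19], [0.07, 2.5], [-1.14, 4.28], [0.01, 3], [-2.97, 2.97]. Speed limits (rad/s): [1.89, 1.89, 2.22, 3.14, 3.14, 3.14].

### API

Orientations are given as a unit quaternion [w, x, y, z].
In Python, from cell import robot gives the robot as it stands.
- The arm moves only by the shell command python3 -m handwheel 'ROWS' [FORCE]. ROWS is JSON, a list of rows, each an object with "xyz": the shift along the tool's x, y, z in mm, a list of three; "delta_rot": the turn, a rotation vector about the tool's x, y, z in degrees, a list of three; "claw": the closure, from -1 (fully open) to 1 (shut). In form: [{"xyz": [tx, ty, tz], "delta_rot": [rx, ry, rz], "claw": claw}, ...]. A call has 1 to 8 rows; each row shifts and turns the commanded pose from where the row before left it, along the tool's axes as they then stand; what a row does not reach is not made up. A row lasts 1/10 s, in which the tool goes at most 50 mm and 8.59 degrees, less where a joint would pass 70% of its speed; a pose out of reach is approached as far as the arm can. A call is refused whole if a number of a shift passes 50 or a number of a turn 8.59, either way. A call with a gripper value outside its range is refused whole. The fingers move at their own pace and stop on an object; FORCE is the grip in N (left out, the last holds). Time passes only in rows, so rows that do not move let the fingers close. It gives the time, the measured TCP pose, the force, the opening and the grip force at its end, in the units of the state.
- robot.observe(): the state, without advancing time (a new reading comes with each control period).
- robot.snapshot(name): name is "scene" or "top" or "wrist"; returns a dict with "img" (480x640x3 uint8, red, green, blue), "range_z" (480x640 float32, m along the optical axis (not along the pixel's ray), 0 where there is no reading), "K" (3x3 intrinsics, pixels), "R" (3x3) and "t" (3): a world point X has camera coordinates R X + t. Camera axes: x right, y down, z forward; pixel columns grow to the right and rows downward; lengths in m; the calibration is good to about 2 mm. A picture is of the moment at which its call begins.
- robot.finish_job(): hands the job in; it is judged then, once.
The state is a dict: "t": time; "joints": joint angles; "qvel": joint speeds; "joint_efforts": joint torques, N m; "tcp_pos": TCP position; "ee_rot": TCP orientation; "contact_force": force on the tool from outside, world axes, zero at the start; "ft_torque": the same for the moment, N m; "gripper_width": opening from 0.0 (shut) to 1.0 (fully open); "grasp_force": force on a finger pad.
Only numpy, scipy, OpenCV 4.12 (cv2) and the standard library are available. Lean on these libraries where they do the work, as an engineer would, in place of code of your own. Each camera call takes 0.05 s, during which the arm holds its last target. There are 200 camera calls.

### The job

Slide the red book in under the platen of the green press until it is fully home against the brass back stops, then swing the red-gripped ratchet lever back and forth, notch by notch, until it pushes back with about 8 N at its grip on the tightening swing, and leave the lever swung back at its rest with the book held fast in the press. Go gently: do not ram the book or force the lever against its end stops, do not crush the book by overtightening, and leave the other things on the bench where they are.

Things in the scene. Friction and masses are not known exactly. Their poses are not given: they have to be found in the camera images.
- press: Green book press, fixed. Origin on the table below the vertical spindle; x from its open front (robot side) to its back, y to its left. Base plate 300 x 260 x 20 mm, x from -205 to +95 mm. Columns 22 mm thick at x = 0, y = +-112 mm carry a crosshead 60 mm deep (x), underside at z = 130, top at 154 mm. A level plywood bed, 160 mm wide, x from -175 to +60 mm, lies on the base.
- back_stops (a point): Midpoint between the two brass stop pins (12 mm thick, 18 mm high, 70 mm apart along the press's y) at the back of the bed, level with the pins' front sides (40 mm behind the spindle axis) and with the bed's top (30 to 38 mm above the table).
- ratchet (a point): Centre of the ratchet wheel on top of the crosshead, on the spindle axis: 24 notches of 15 degrees. It turns clockwise from above only, and screws the spindle and platen down about 3.1 mm a notch (a full swing of the lever makes 3); it cannot be undone. When the lever goes back a second pawl holds it at the last notch passed; just after a click the felt load is for a moment lower.
- book: Red book, loose, 0.35 to 0.6 kg, 140 (x) x 110 (y) x 32 mm, flat on the bed, sticking out of the press's front, somewhat skewed. Origin at the centre of its underside. Home, its far edge touches the stop pins (one is enough, the skew may stay), its origin 30 to 33 mm in front of the spindle axis; 55 mm of it still stand out in front of the platen, so it can be pushed from the front.
- platen: Green plate under the spindle that presses on the book: 80 (x, -45 to +35 mm) x 150 (y) x 18 mm, origin on its underside on the spindle axis. Starts 7 mm or more above the book. It has free play of unknown size (up to 8 mm) on the spindle: after first touch it presses only about 10 N until the play is taken up, then the load rises about 20 N a notch.
- lever: The steel lever: arm 22 mm wide, 6 mm thick, its top 185 mm above the table, with a red upright round grip, 22 mm in diameter and 52 mm high, standing free on top of its outer end, 135 mm from the hinge. Origin on the hinge axis at z = 172 mm; its -y axis points along the arm.
- lever_grip (a point): Point on the axis of the lever's red grip, 30 mm above the arm's top (22 mm below the grip's top).
- lever_hinge (a point): Point on the lever's vertical hinge axis (the spindle axis) at the same height as lever_grip, 135 mm from it.
- swing (a joint): Lever angle, rad. 0 = rest (end stop): the arm points along the press's -y, turned 0.3 rad anticlockwise (to the back). Grows clockwise seen from above, towards the robot: the tightening swing, to the end stop at 0.95. Stays where left. At the grip it takes 1 to 3 N while moving free, either way (none held still), plus, when tightening, about 0.9 N per 10 N of platen load on the book.
- folder: loose bone folder, flat ivory-coloured strip 150 x 22 x 6 mm, lying beside the press on the lever's side; not to be disturbed
- gluepot: loose closed glue jar with white cap, 64 mm across, 75 mm high, standing beside the press on the side away from the lever; not to be disturbed
- gluebrush: loose brush lying on the bench; not to be disturbed
- mallet: loose hammer lying on the bench; not to be disturbed
- bluebook: loose blue book 200 x 140 x 34 mm lying on the bench; not to be disturbed
- adapter: loose black power adapter 75 x 50 x 35 mm; not to be disturbed
- cup: loose blue cup, 95 mm high; not to be disturbed
There are look-alikes about, which are no part of the job. What is shaped like the book but grey is not meant.

How it is judged:
By the outcome, as a careful person would: the job done as asked, in the order asked, and still so for the second after the job is handed in, with the robot touching nothing.
It also fails if it takes over 72 s, if anything falls off the work surface, if the arm or the gripper's body presses on something with over 40 N, if the wrist force passes 120 N, or if a joint passes its speed limit or range.

## Working session

There is one attempt and no reset: what is moved stays moved. The work goes in short steps, Python scripts to look and compute and a shell command to move; the robot and the scene stay as the last step left them, time stands still between calls to the robot, and variables do not carry over. Pictures are saved under pics/ and viewed, at most 10 in all, crops included, and the job is handed in when it is done.

```bash
mkdir -p pics; ls; python3 - <<'E'
from cell import robot
import cv2,numpy as np
for n in("scene","top"):
    s=robot.snapshot(n); cv2.imwrite(f"pics/{n}0.png",s["img"][:,:,::-1]); np.savez(f"pics/{n}0.npz",**s)
    print(n,s["K"].tolist(),np.round(s["R"],3).tolist(),s["t"])
print(robot.observe())
E
```

```text
pics
scene [[487.2431235934015, 0.0, 328.91362375468293], [0.0, 487.2431235934015, 229.7048469313993], [0.0, 0.0, 1.0]] [[0.771, 0.636, 0.006], [0.553, -0.666, -0.501], [-0.314, 0.39, -0.865]] [-0.32586297 -0.2284222   1.58154207]
top [[530.4394286418152, 0.0, 321.31452059454955], [0.0, 530.4394286418152, 241.1425094392405], [0.0, 0.0, 1.0]] [[-0.019, -1.0, -0.007], [-0.987, 0.02, -0.161], [0.162, 0.004, -0.987]] [-0.02615617  0.50856341  1.62439506]
{'t': 0.1, 'joints': array([ 1.27517956e+00,  1.16413165e-01,  1.44221650e+00, -1.25869926e-05,
        1.58402117e+00, -3.78258881e-02]), 'qvel': array([ 0.00213048, -0.00168002, -0.00061916, -0.00209287,  0.0018932 ,
        0.00010608]), 'joint_efforts': array([ 1.01168731e-03, -7.22901177e+01, -6.23861504e+01,  7.81536964e-02,
        2.28607049e-02, -7.14831594e-05]), 'tcp_pos': array([0.17206464, 0.65251576, 0.23698456]), 'ee_rot': array([-8.15967437e-05,  1.28538884e-01,  9.91704329e-01, -5.22797874e-04]), 'contact_force': array([-0.50026551,  0.14649706, -0.42818887]), 'ft_torque': array([ 0.03319472, -0.07024514, -0.03048996]), 'grasp_force': 0.0, 'gripper_width': 1.0016149193022843}
```

View pics/top0.png

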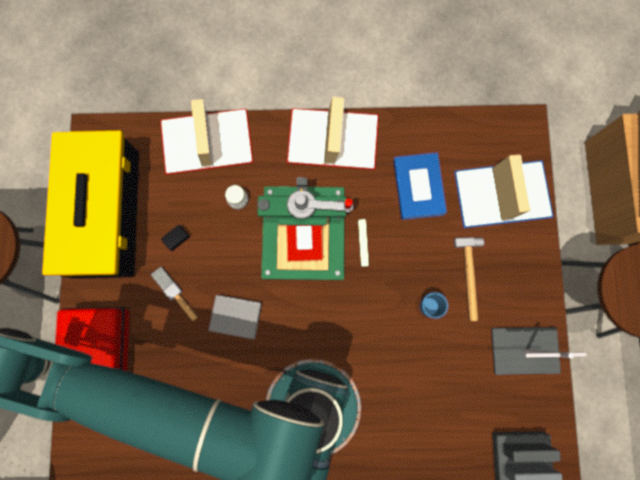

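View pics/scene0.png

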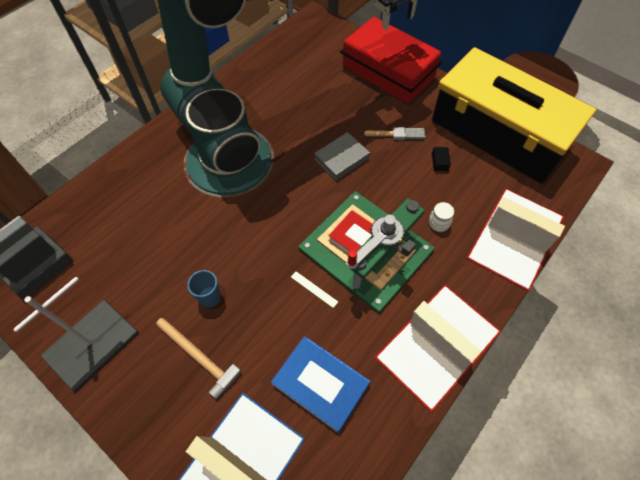

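The top view shows the press at about (303,232), with the spindle at (301,204), the red grip at (349,204), the red book at (305,243), the folder at (363,243) and the gluepot at (236,196). The scene view shows the same layout, with the grip at (352,258). Next I'll measure these by colour and depth.

```bash
cat > h.py <<'E'
import numpy as np,cv2
def pts(s):
    K,R,t,Z=s["K"],s["R"],s["t"],s["range_z"]
    v,u=np.mgrid[:480,:640]
    c=np.stack([(u-K[0,2])/K[0,0]*Z,(v-K[1,2])/K[1,1]*Z,Z],-1)
    return (c-t)@R   # world
def masks(img):
    h=cv2.cvtColor(img,cv2.COLOR_RGB2HSV).astype(int);H,S,V=h[...,0],h[...,1],h[...,2]
    return dict(red=((H<6)|(H>174))&(S>170)&(V>90),green=(H>60)&(H<90)&(S>100)&(V>40),
      white=(S<60)&(V>170),ivory=(S<90)&(V>170),wood=(H>12)&(H<28)&(S>60)&(V>150))
E
python3 - <<'E'
from h import *
for n in("top","scene"):
    s=dict(np.load(f"pics/{n}0.npz")); P=pts(s); M=masks(s["img"])
    near=(np.abs(P[...,0]-.5)<.3)&(np.abs(P[...,1]-.03)<.22)&(s["range_z"]>0)
    def rep(k,m,z0,z1,mn=15):
        m=m&near&(P[...,2]>z0)&(P[...,2]<z1)
        N,L,st,_=cv2.connectedComponentsWithStats(m.astype(np.uint8))
        for i in range(1,N):
            if st[i,4]<mn: continue
            q=P[L==i]; r=cv2.minAreaRect((q[:,:2]*1000).astype(np.float32))
            print(n,k,st[i].tolist(),"mean",q.mean(0).round(4),"z",np.percentile(q[:,2],[5,50,95]).round(3),"rect",np.round(r[0],1),np.round(r[1],1),round(r[2],1))
    rep("red-low",M["red"],.04,.1); rep("grip",M["red"],.18,.26,8); rep("green base",M["green"],.01,.03); rep("cross",M["green"],.14,.17)
    rep("platen",M["green"],.07,.12,8); rep("wood",M["wood"],.02,.06); rep("ivory",M["ivory"],-.005,.015); rep("steel",~M["red"],.176,.2); rep("high",~M["red"],.2,.3)
E
```

```text
top red-low [287, 226, 35, 34, 727] mean [0.4932 0.0165 0.0638] z [0.058 0.064 0.07 ] rect [501.4  17.2] [105.9 105.4] 89.9
top grip [345, 199, 8, 9, 50] mean [ 0.5837 -0.1141  0.2358] z [0.23  0.236 0.242] rect [ 584.  -114.4] [17.8 20.6] 23.9
top green base [269, 187, 27, 10, 178] mean [0.6774 0.0881 0.0213] z [0.015 0.021 0.027] rect [676.4  87.3] [32.1 83.4] 1.3
top green base [308, 187, 36, 10, 245] mean [ 0.6725 -0.0529  0.0204] z [0.014 0.02  0.027] rect [672.  -52.4] [113.6  33.1] 87.1
top green base [265, 188, 4, 8, 20] mean [0.6757 0.14   0.0228] z [0.017 0.023 0.029] rect [676.8 139.8] [28.8  9.8] 10.3
top green base [262, 217, 82, 63, 1961] mean [0.4753 0.0217 0.0205] z [0.014 0.02  0.027] rect [492.1  23.2] [256.4 198.1] 88.2
top cross [258, 196, 34, 21, 462] mean [0.5952 0.0982 0.1541] z [0.147 0.154 0.16 ] rect [599.3  99. ] [98.6 63.8] 86.0
top cross [316, 197, 29, 3, 79] mean [ 0.6188 -0.0649  0.1543] z [0.149 0.154 0.16 ] rect [618.3 -64.7] [83.1  9.6] 87.9
top cross [311, 210, 35, 8, 200] mean [ 0.5716 -0.0569  0.1535] z [0.146 0.154 0.16 ] rect [572.6 -57.9] [100.
[... 2655 characters left out ...]
0.7897 0.0278 0.0054] z [0.002 0.005 0.01 ] rect [789.3  30.7] [79.1 21.9] 88.8
scene ivory [383, 323, 34, 39, 544] mean [ 0.7811 -0.1419  0.0056] z [0.001 0.006 0.01 ] rect [ 782.5 -137.6] [106.7  41.2] 85.9
scene steel [345, 216, 59, 53, 817] mean [ 0.597  -0.0211  0.1838] z [0.177 0.183 0.195] rect [604.3 -34.1] [ 85.2 188.9] 7.7
scene steel [402, 239, 13, 13, 86] mean [0.6657 0.0167 0.179 ] z [0.177 0.179 0.183] rect [665.3  17. ] [32.  21.7] 89.8
scene high [383, 215, 12, 16, 153] mean [0.5994 0.015  0.2241] z [0.204 0.229 0.234] rect [598.1  17.9] [26.2 27.1] 49.0
scene high [347, 255, 10, 9, 52] mean [ 0.5905 -0.1215  0.2156] z [0.202 0.216 0.23 ] rect [ 589.4 -120.4] [21.4 11.3] 32.8
```

```bash
python3 -m handwheel '[{"xyz":[0,-20,0],"delta_rot":[0,0,-6.5],"claw":-0.29},{"xyz":[-10,-40,0],"delta_rot":[0,0,-6.5],"claw":-0.29},{"xyz":[-14,-40,0],"delta_rot":[0,0,0],"claw":-0.29},{"xyz":[-14,-40,0],"delta_rot":[0,0,0],"claw":-0.29},{"xyz":[-14,-40,0],"delta_rot":[0,0,0],"claw":-0.29},{"xyz":[-14,-40,0],"delta_rot":[0,0,0],"claw":-0.29},{"xyz":[-14,-40,0],"delta_rot":[0,0,0],"claw":-0.29},{"xyz":[-14,-40,0],"delta_rot":[0,0,0],"claw":-0.29}]'
python3 - <<'E'
from h import *
s=dict(np.load("pics/top0.npz")); P=pts(s); m=masks(s["img"])["red"]&(P[...,2]>.04)&(P[...,2]<.1)
K,R,t=s["K"],s["R"],s["t"]
def ray(u,v,z):
    d=R.T@np.array([(u-K[0,2])/K[0,0],(v-K[1,2])/K[1,1],1]);c=-R.T@t
    return c+d*(z-c[2])/d[2]
m=m.astype(np.uint8); m[:,:280]=0;m[:,330:]=0
# front edge per column, side edges per row
fe=np.array([ray(u,np.where(m[:,u])[0].max()+.5,.055)[:2] for u in range(291,319)])
a=np.polyfit(fe[:,1],fe[:,0],1);print("front x=",a,np.polyval(a,.017),fe[[0,-1]])
for nm,f in(("left",np.min),("right",np.max)):
    e=np.array([ray(f(np.where(m[v])[0]),v,.063)[:2] for v in range(230,254)]);b=np.polyfit(e[:,0],e[:,1],1);print(nm,b,np.polyval(b,.5))
E
```

```text
t: 0.9
tcp_pos: [0.2477, 0.3482, 0.2374]
ee_rot: [-0.0, 0.015, 1.0, -0.0]
contact_force: [1.1, 0.1, -0.1]
gripper_width: 0.644
grasp_force: 0.0
front x= [-0.02279751  0.45042928] 0.45004172250790303 [[ 0.44997046  0.05892816]
 [ 0.45144595 -0.02475139]]
left [0.01119673 0.06153718] 0.06713554538633061
right [ 0.02839186 -0.04820345] -0.03400752030689415
```

```bash
python3 -m handwheel '[{"xyz":[-20,-41,0],"delta_rot":[0,0,0],"claw":-0.29},{"xyz":[-20,-41,0],"delta_rot":[0,0,0],"claw":-0.29},{"xyz":[-20,-41,0],"delta_rot":[0,0,0],"claw":-0.29},{"xyz":[-20,-41,0],"delta_rot":[0,0,0],"claw":-0.29},{"xyz":[-20,-41,0],"delta_rot":[0,0,0],"claw":-0.29},{"xyz":[-20,-41,10],"delta_rot":[0,0,0],"claw":-0.29},{"xyz":[-20,-41,20],"delta_rot":[0,0,0],"claw":-0.29},{"xyz":[-20,-41,30],"delta_rot":[0,0,0],"claw":-0.29}]'
```

```text
t: 1.7
tcp_pos: [0.3966, 0.0184, 0.1805]
ee_rot: [0.001, 0.016, 1.0, -0.0]
contact_force: [0.9, 0.3, -0.2]
gripper_width: 0.648
grasp_force: 0.0
```

```bash
python3 -m handwheel '[{"xyz":[0,0,30],"delta_rot":[0,0,0],"claw":-0.29},{"xyz":[0,0,30],"delta_rot":[0,0,0],"claw":-0.29},{"xyz":[0,0,25],"delta_rot":[0,0,0],"claw":-0.29},{"xyz":[0,0,15],"delta_rot":[0,0,0],"claw":-0.29},{"xyz":[0,0,0],"delta_rot":[0,0,0],"claw":-0.29}]'
```

```text
t: 2.2
tcp_pos: [0.395, 0.0206, 0.0785]
ee_rot: [-0.001, 0.015, 1.0, -0.0]
contact_force: [0.2, 0.2, 0.5]
gripper_width: 0.647
grasp_force: 0.0
```

```bash
python3 -m handwheel '[{"xyz":[0,-2,10],"delta_rot":[0,0,0],"claw":-0.29},{"xyz":[0,-2,8],"delta_rot":[0,0,0],"claw":-0.29},{"xyz":[-10,0,0],"delta_rot":[0,0,0],"claw":-0.29},{"xyz":[-10,0,0],"delta_rot":[0,0,0],"claw":-0.29},{"xyz":[-10,0,0],"delta_rot":[0,0,0],"claw":-0.29},{"xyz":[-6,0,0],"delta_rot":[0,0,0],"claw":-0.29},{"xyz":[-4,0,0],"delta_rot":[0,0,0],"claw":-0.29},{"xyz":[-4,0,0],"delta_rot":[0,0,0],"claw":-0.29}]'
```

```text
t: 3.0
tcp_pos: [0.4398, 0.0154, 0.0621]
ee_rot: [-0.001, 0.015, 1.0, 0.0]
contact_force: [-5.9, 0.8, 3.9]
gripper_width: 0.645
grasp_force: 2.8
```

```bash
python3 -m handwheel '[{"xyz":[-4,0,0],"delta_rot":[0,0,0],"claw":-0.29},{"xyz":[-4,0,0],"delta_rot":[0,0,0],"claw":-0.29},{"xyz":[-4,0,0],"delta_rot":[0,0,0],"claw":-0.29},{"xyz":[-4,0,0],"delta_rot":[0,0,0],"claw":-0.29}]'
```

```text
t: 3.4
tcp_pos: [0.4558, 0.0147, 0.0621]
ee_rot: [-0.0, 0.015, 1.0, -0.0]
contact_force: [-5.3, 0.6, 2.0]
gripper_width: 0.648
grasp_force: 2.3
```

```bash
python3 -m handwheel '[{"xyz":[-4,0,0],"delta_rot":[0,0,0],"claw":-0.29},{"xyz":[-4,0,0],"delta_rot":[0,0,0],"claw":-0.29},{"xyz":[-4,0,0],"delta_rot":[0,0,0],"claw":-0.29},{"xyz":[-4,0,0],"delta_rot":[0,0,0],"claw":-0.29},{"xyz":[-4,0,0],"delta_rot":[0,0,0],"claw":-0.29},{"xyz":[-2,0,0],"delta_rot":[0,0,0],"claw":-0.29}]'
```

```text
t: 4.0
tcp_pos: [0.4781, 0.014, 0.0622]
ee_rot: [-0.0, 0.015, 1.0, -0.0]
contact_force: [-5.6, 0.1, 2.9]
gripper_width: 0.643
grasp_force: 2.5
```

```bash
python3 -m handwheel '[{"xyz":[-1.5,0,0],"delta_rot":[0,0,0],"claw":-0.29},{"xyz":[-1.5,0,0],"delta_rot":[0,0,0],"claw":-0.29}]'
```

```text
t: 4.2
tcp_pos: [0.4808, 0.0139, 0.0621]
ee_rot: [-0.0, 0.015, 1.0, -0.0]
contact_force: [-4.2, 0.2, 1.2]
gripper_width: 0.644
grasp_force: 2.1
```

```bash
python3 -m handwheel '[{"xyz":[-1,0,0],"delta_rot":[0,0,0],"claw":-0.29},{"xyz":[-1,0,0],"delta_rot":[0,0,0],"claw":-0.29}]'
```

```text
t: 4.4
tcp_pos: [0.4828, 0.0139, 0.0622]
ee_rot: [0.0, 0.015, 1.0, -0.0]
contact_force: [-4.1, -0.1, 0.8]
gripper_width: 0.638
grasp_force: 1.9
```

```bash
python3 -m handwheel '[{"xyz":[-1,0,0],"delta_rot":[0,0,0],"claw":-0.29},{"xyz":[-1,0,0],"delta_rot":[0,0,0],"claw":-0.29}]'
```

```text
t: 4.6
tcp_pos: [0.4848, 0.0138, 0.0622]
ee_rot: [0.0, 0.015, 1.0, -0.0]
contact_force: [-3.6, 0.0, 0.6]
gripper_width: 0.644
grasp_force: 1.8
```

```bash
python3 -m handwheel '[{"xyz":[-1,0,0],"delta_rot":[0,0,0],"claw":-0.29},{"xyz":[-1,0,0],"delta_rot":[0,0,0],"claw":-0.29}]'
```

```text
t: 4.8
tcp_pos: [0.4868, 0.0137, 0.0622]
ee_rot: [-0.0, 0.015, 1.0, -0.0]
contact_force: [-4.0, -0.3, 0.7]
gripper_width: 0.645
grasp_force: 1.7
```

```bash
python3 -m handwheel '[{"xyz":[-0.8,0,0],"delta_rot":[0,0,0],"claw":-0.29}]'
```

```text
t: 4.9
tcp_pos: [0.4876, 0.0137, 0.0622]
ee_rot: [0.0, 0.015, 1.0, -0.0]
contact_force: [-3.1, -0.1, -0.3]
gripper_width: 0.645
grasp_force: 1.7
```

```bash
python3 -m handwheel '[{"xyz":[-0.8,0,0],"delta_rot":[0,0,0],"claw":-0.29}]'
```

```text
t: 5.0
tcp_pos: [0.4884, 0.0137, 0.0621]
ee_rot: [-0.0, 0.015, 1.0, -0.0]
contact_force: [-4.1, -0.1, 0.5]
gripper_width: 0.645
grasp_force: 1.6
```

```bash
python3 -m handwheel '[{"xyz":[-0.8,0,0],"delta_rot":[0,0,0],"claw":-0.29}]'
```

```text
t: 5.1
tcp_pos: [0.4889, 0.0137, 0.0621]
ee_rot: [-0.0, 0.015, 1.0, -0.0]
contact_force: [-12.3, 0.2, 7.0]
gripper_width: 0.644
grasp_force: 6.4
```

```bash
python3 -m handwheel '[{"xyz":[-0.8,0,0],"delta_rot":[0,0,0],"claw":-0.29}]'
```

```text
t: 5.2
tcp_pos: [0.489, 0.0137, 0.0621]
ee_rot: [-0.001, 0.015, 1.0, -0.0]
contact_force: [-20.8, 0.0, 11.9]
gripper_width: 0.642
grasp_force: 10.6
```

```bash
python3 -m handwheel '[{"xyz":[2,0,0],"delta_rot":[0,0,0],"claw":-0.29},{"xyz":[10,0,0],"delta_rot":[0,0,0],"claw":-0.29},{"xyz":[24,0,0],"delta_rot":[0,0,0],"claw":-0.29},{"xyz":[24,0,-10],"delta_rot":[0,0,0],"claw":-0.29},{"xyz":[0,0,-30],"delta_rot":[0,0,7.8],"claw":0},{"xyz":[0,0,-35],"delta_rot":[0,0,7.8],"claw":0.2},{"xyz":[0,0,-35],"delta_rot":[0,0,7.8],"claw":0.25},{"xyz":[0,0,-35],"delta_rot":[0,0,7.8],"claw":0.25}]'
python3 -m handwheel '[{"xyz":[0,0,-35],"delta_rot":[0,0,7.8],"claw":0.25},{"xyz":[0,0,-35],"delta_rot":[0,0,7.8],"claw":0.25},{"xyz":[0,0,-25],"delta_rot":[0,0,7.8],"claw":0.25},{"xyz":[0,0,0],"delta_rot":[0,0,7.8],"claw":0.25},{"xyz":[0,0,0],"delta_rot":[0,0,7.8],"claw":0.25},{"xyz":[0,0,0],"delta_rot":[0,0,7.8],"claw":0.25},{"xyz":[0,0,0],"delta_rot":[0,0,7.8],"claw":0.25},{"xyz":[0,0,0],"delta_rot":[0,0,7.8],"claw":0.25}]'
python3 - <<'E'
from cell import robot
from h import *
for n in("top","scene"):
    s=robot.snapshot(n); cv2.imwrite(f"pics/{n}1.png",s["img"][:,:,::-1]); P=pts(s); M=masks(s["img"])
    near=(np.abs(P[...,0]-.5)<.3)&(np.abs(P[...,1]-.03)<.22)
    for k,m in(("book",M["red"]&(P[...,2]>.05)&(P[...,2]<.08)),("grip",M["red"]&(P[...,2]>.225)&(P[...,2]<.25)),("spindle knob",~M["red"]&(P[...,2]>.225)&(P[...,2]<.24)&(abs(P[...,1]-.02)<.03)&(abs(P[...,0]-.6)<.04))):
        q=P[m&near]; 
        if len(q)>8: print(n,k,len(q),cv2.minAreaRect((q[:,:2]*1000).astype(np.float32)),np.median(q,0),q.min(0))
print(robot.observe()["tcp_pos"],robot.observe()["ee_rot"],robot.observe()["joints"].round(2))
E
python3 -c "
import cv2;a=cv2.imread('pics/scene1.png')[150:330,260:480];cv2.imwrite('pics/c1.png',cv2.resize(a,None,fx=3,fy=3))"
```

```text
t: 6.0
tcp_pos: [0.4294, 0.0155, 0.2088]
ee_rot: [0.001, 0.286, 0.958, 0.0]
contact_force: [-0.2, 0.1, -0.3]
gripper_width: 0.39
grasp_force: 0.0
t: 6.8
tcp_pos: [0.4296, 0.0155, 0.3022]
ee_rot: [0.0, 0.741, 0.671, 0.0]
contact_force: [0.4, -0.2, 0.3]
gripper_width: 0.374
grasp_force: 0.0
top grip 49 ((584.4852905273438, -113.77153015136719), (18.803163528442383, 20.626066207885742), 25.494253158569336) [ 0.58475636 -0.11351742  0.23696916] [ 0.57398834 -0.12480093  0.22543969]
top spindle knob 75 ((596.1205444335938, 20.655263900756836), (26.02735710144043, 25.41891098022461), 32.57490158081055) [0.59502418 0.02071903 0.23207187] [0.58211828 0.00664049 0.22525718]
scene book 352 ((568.3154296875, 11.45944595336914), (109.21591186523438, 137.63600158691406), 87.78265380859375) [0.51667931 0.01055804 0.06290757] [ 0.49816673 -0.04527202  0.05471855]
scene grip 65 ((586.1673583984375, -115.41554260253906), (19.987472534179688, 20.174915313720703), 50.473060607910156) [ 0.58756815 -0.11538131  0.23543925] [ 0.57562321 -0.1257005   0.22970061]
scene spindle knob 93 ((597.1339721679688, 18.458974838256836), (25.1170654296875, 25.901973724365234), 41.12822341918945) [0.59753923 0.01764826 0.2312197 ] [0.58388873 0.00344119 0.22546918]
[0.42964008 0.01551843 0.30223485] [2.78876263e-04 7.40288445e-01 6.72289268e-01 2.84023597e-04] [-0.02 -0.44  1.83 -0.    1.75  0.07]
```

View pics/c1.png

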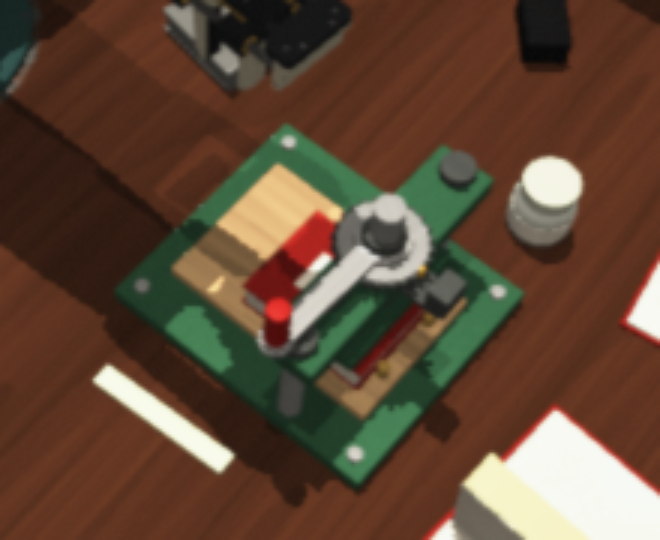

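The crop shows the book home against both brass pins, at (382,367) and (430,320), with the lever grip at (277,322). Next I'll cage the grip between the fingers.

```bash
python3 -m handwheel '[{"xyz":[-23,33.5,0],"delta_rot":[0,0,0],"claw":0.25},{"xyz":[-23,33.5,0],"delta_rot":[0,0,0],"claw":0.25},{"xyz":[-23,33.5,0],"delta_rot":[0,0,0],"claw":0.25},{"xyz":[-23,33.5,0],"delta_rot":[0,0,0],"claw":0.25},{"xyz":[-23,33.5,0],"delta_rot":[0,0,0],"claw":0.25},{"xyz":[0,0,0],"delta_rot":[0,0,0],"claw":0.25},{"xyz":[0,0,20],"delta_rot":[0,0,0],"claw":0.25},{"xyz":[0,0,15],"delta_rot":[0,0,0],"claw":0.25}]'
```

```text
t: 7.7
tcp_pos: [0.5857, -0.1146, 0.2663]
ee_rot: [-0.0, 0.738, 0.674, 0.0]
contact_force: [0.6, -0.0, -0.3]
gripper_width: 0.375
grasp_force: 0.0
```

```bash
python3 -m handwheel '[{"xyz":[0,0,8],"delta_rot":[0,0,0],"claw":0.25},{"xyz":[0,0,8],"delta_rot":[0,0,0],"claw":0.25},{"xyz":[0,0,0],"delta_rot":[0,0,0],"claw":0.25}]'
```

```text
t: 8.0
tcp_pos: [0.5856, -0.1144, 0.2505]
ee_rot: [-0.0, 0.739, 0.674, -0.0]
contact_force: [-0.6, 0.3, 0.6]
gripper_width: 0.375
grasp_force: 0.0
```

```bash
python3 -m handwheel '[{"xyz":[0,0,12],"delta_rot":[0,0,0],"claw":0.25},{"xyz":[0,0,12],"delta_rot":[0,0,0],"claw":0.25},{"xyz":[0,0,10],"delta_rot":[0,0,0],"claw":0.4},{"xyz":[0,0,0],"delta_rot":[0,0,0],"claw":0.46},{"xyz":[0,0,0],"delta_rot":[0,0,0],"claw":0.46},{"xyz":[0,0,0],"delta_rot":[0,0,0],"claw":0.46}]' 10
```

```text
t: 8.6
tcp_pos: [0.5861, -0.1147, 0.2177]
ee_rot: [0.0, 0.739, 0.673, 0.0]
contact_force: [-0.5, -0.5, 0.8]
gripper_width: 0.272
grasp_force: 0.0
```

```bash
cat > f.py <<'E'
from cell import robot
import numpy as np
o=robot.observe();q=o["ee_rot"];p=o["tcp_pos"];a=2*np.arctan2(q[2],q[1]);F=o["contact_force"]
y=np.array([np.cos(a-np.pi/2),np.sin(a-np.pi/2)]);x=np.array([np.cos(a),np.sin(a)])
d=p[:2]-[.5967,.0193]
arm=np.degrees(np.arctan2(d[1],d[0]))
print("t",round(o["t"],1),"Ftan",round(F[:2]@y,1),"Frad",round(F[:2]@x,1),"Fz",round(F[2],1),"swing",round(np.radians(-90-1.75+17.2-arm),3),"r",round(np.hypot(*d),4),"tool-arm deg",round((np.degrees(a)-180-arm+180)%360-180,1),"z",round(p[2],3))
E
python3 f.py
python3 -m handwheel '[{"xyz":[0.1,-4.7,0],"delta_rot":[0,0,2],"claw":0.46},{"xyz":[0.33,-9.4,0],"delta_rot":[0,0,4],"claw":0.46},{"xyz":[0.33,-9.4,0],"delta_rot":[0,0,4],"claw":0.46},{"xyz":[0.33,-9.4,0],"delta_rot":[0,0,4],"claw":0.46}]' >/dev/null; python3 f.py
python3 -m handwheel '[{"xyz":[0.33,-9.4,0],"delta_rot":[0,0,4],"claw":0.46},{"xyz":[0.33,-9.4,0],"delta_rot":[0,0,4],"claw":0.46},{"xyz":[0.1,-4.7,0],"delta_rot":[0,0,2],"claw":0.46}]'; python3 f.py
```

```text
t 8.6 Ftan -0.5 Frad -0.5 Fz 0.8 swing 0.348 r 0.1344 tool-arm deg -0.9 z 0.218
t 9.0 Ftan 2.4 Frad 1.0 Fz -1.6 swing 0.595 r 0.134 tool-arm deg -0.9 z 0.218
t: 9.3
tcp_pos: [0.5322, -0.0978, 0.2179]
ee_rot: [0.0, 0.864, 0.504, 0.0]
contact_force: [2.1, -0.9, -1.6]
gripper_width: 0.267
grasp_force: 0.9
t 9.3 Ftan 2.3 Frad 0.2 Fz -1.6 swing 0.773 r 0.1337 tool-arm deg -0.7 z 0.218
```

```bash
python3 -m handwheel '[{"xyz":[0.2,-7.1,0],"delta_rot":[0,0,3],"claw":0.46},{"xyz":[0.2,-7.1,0],"delta_rot":[0,0,3],"claw":0.46}]' >/dev/null; python3 f.py
python3 -m handwheel '[{"xyz":[0.1,4.7,0],"delta_rot":[0,0,-2],"claw":0.46},{"xyz":[0.33,9.4,0],"delta_rot":[0,0,-4],"claw":0.46},{"xyz":[0.33,9.4,0],"delta_rot":[0,0,-4],"claw":0.46},{"xyz":[0.33,9.4,0],"delta_rot":[0,0,-4],"claw":0.46},{"xyz":[0.33,9.4,0],"delta_rot":[0,0,-4],"claw":0.46},{"xyz":[0.33,9.4,0],"delta_rot":[0,0,-4],"claw":0.46},{"xyz":[0.33,9.4,0],"delta_rot":[0,0,-4],"claw":0.46},{"xyz":[0.33,9.4,0],"delta_rot":[0,0,-4],"claw":0.46}]'>/dev/null; python3 f.py
python3 -m handwheel '[{"xyz":[0.33,9.4,0],"delta_rot":[0,0,-4],"claw":0.46},{"xyz":[0.33,9.4,0],"delta_rot":[0,0,-4],"claw":0.46},{"xyz":[0.33,9.4,0],"delta_rot":[0,0,-4],"claw":0.46},{"xyz":[0.1,4.7,0],"delta_rot":[0,0,-2],"claw":0.46}]'; python3 f.py
```

```text
t 9.5 Ftan 2.0 Frad -1.0 Fz -0.5 swing 0.876 r 0.1336 tool-arm deg -0.8 z 0.218
t 10.3 Ftan -0.6 Frad 0.5 Fz 0.2 swing 0.346 r 0.1343 tool-arm deg -0.8 z 0.218
t: 10.7
tcp_pos: [0.6194, -0.1136, 0.2177]
ee_rot: [0.0, 0.651, 0.759, 0.0]
contact_force: [-1.0, -0.8, 0.8]
gripper_width: 0.27
grasp_force: 0.4
t 10.7 Ftan -1.1 Frad -0.6 Fz 0.8 swing 0.1 r 0.1348 tool-arm deg -0.9 z 0.218
```

```bash
python3 -m handwheel '[{"xyz":[0.1,4.7,0],"delta_rot":[0,0,-2],"claw":0.46},{"xyz":[0,2.4,0],"delta_rot":[0,0,-1],"claw":0.46}]'>/dev/null; python3 f.py
python3 -m handwheel '[{"xyz":[0.1,-4.7,0],"delta_rot":[0,0,2],"claw":0.46},{"xyz":[0.33,-9.4,0],"delta_rot":[0,0,4],"claw":0.46},{"xyz":[0.33,-9.4,0],"delta_rot":[0,0,4],"claw":0.46},{"xyz":[0.33,-9.4,0],"delta_rot":[0,0,4],"claw":0.46},{"xyz":[0.33,-9.4,0],"delta_rot":[0,0,4],"claw":0.46}]'>/dev/null; python3 f.py
python3 -m handwheel '[{"xyz":[0.33,-9.4,0],"delta_rot":[0,0,4],"claw":0.46},{"xyz":[0.33,-9.4,0],"delta_rot":[0,0,4],"claw":0.46},{"xyz":[0.33,-9.4,0],"delta_rot":[0,0,4],"claw":0.46},{"xyz":[0.33,-9.4,0],"delta_rot":[0,0,4],"claw":0.46}]'>/dev/null; python3 f.py
python3 -m handwheel '[{"xyz":[0.33,-9.4,0],"delta_rot":[0,0,4],"claw":0.46},{"xyz":[0.33,-9.4,0],"delta_rot":[0,0,4],"claw":0.46},{"xyz":[0.33,-9.4,0],"delta_rot":[0,0,4],"claw":0.46}]'>/dev/null; python3 f.py
```

```text
t 10.9 Ftan -1.1 Frad -0.4 Fz 1.2 swing 0.05 r 0.1349 tool-arm deg -0.9 z 0.218
t 11.4 Ftan 3.8 Frad 1.1 Fz -1.1 swing 0.368 r 0.1343 tool-arm deg -0.9 z 0.217
t 11.8 Ftan 2.3 Frad 1.2 Fz -1.7 swing 0.649 r 0.1339 tool-arm deg -0.8 z 0.217
t 12.1 Ftan 3.1 Frad 0.9 Fz -0.7 swing 0.861 r 0.1336 tool-arm deg -0.7 z 0.218
```

```bash
python3 -m handwheel '[{"xyz":[0.1,4.7,0],"delta_rot":[0,0,-2],"claw":0.46},{"xyz":[0.33,9.4,0],"delta_rot":[0,0,-4],"claw":0.46},{"xyz":[0.33,9.4,0],"delta_rot":[0,0,-4],"claw":0.46},{"xyz":[0.33,9.4,0],"delta_rot":[0,0,-4],"claw":0.46},{"xyz":[0.33,9.4,0],"delta_rot":[0,0,-4],"claw":0.46},{"xyz":[0.33,9.4,0],"delta_rot":[0,0,-4],"claw":0.46},{"xyz":[0.33,9.4,0],"delta_rot":[0,0,-4],"claw":0.46},{"xyz":[0.33,9.4,0],"delta_rot":[0,0,-4],"claw":0.46}]'>/dev/null; python3 f.py
python3 -m handwheel '[{"xyz":[0.33,9.4,0],"delta_rot":[0,0,-4],"claw":0.46},{"xyz":[0.33,9.4,0],"delta_rot":[0,0,-4],"claw":0.46},{"xyz":[0.33,9.4,0],"delta_rot":[0,0,-4],"claw":0.46},{"xyz":[0.2,7.1,0],"delta_rot":[0,0,-3],"claw":0.46},{"xyz":[0,2.4,0],"delta_rot":[0,0,-1],"claw":0.46}]'>/dev/null; python3 f.py
cat > pl.py <<'E'
from cell import robot
from h import *
for n in("scene","top"):
    s=robot.snapshot(n);P=pts(s);M=masks(s["img"])
    m=M["green"]&(P[...,2]>.06)&(P[...,2]<.12)&(abs(P[...,0]-.59)<.06)&(abs(P[...,1]-.02)<.08)
    print(n,m.sum(),"platen top z",np.median(P[m][:,2]).round(4))
E
python3 pl.py
```

```text
t 12.9 Ftan -0.8 Frad 1.6 Fz 1.2 swing 0.33 r 0.1343 tool-arm deg -0.8 z 0.218
t 13.4 Ftan -0.9 Frad -0.8 Fz 0.6 swing 0.049 r 0.1348 tool-arm deg -1.0 z 0.217
scene 49 platen top z 0.0832
top 194 platen top z 0.0843
```

```bash
python3 -m handwheel '[{"xyz":[0.1,-4.7,0],"delta_rot":[0,0,2],"claw":0.46},{"xyz":[0.33,-9.4,0],"delta_rot":[0,0,4],"claw":0.46},{"xyz":[0.33,-9.4,0],"delta_rot":[0,0,4],"claw":0.46},{"xyz":[0.33,-9.4,0],"delta_rot":[0,0,4],"claw":0.46},{"xyz":[0.33,-9.4,0],"delta_rot":[0,0,4],"claw":0.46}]'>/dev/null; python3 f.py
python3 -m handwheel '[{"xyz":[0.2,-7.1,0],"delta_rot":[0,0,3],"claw":0.46},{"xyz":[0.2,-7.1,0],"delta_rot":[0,0,3],"claw":0.46}]'>/dev/null; python3 f.py
python3 -m handwheel '[{"xyz":[0.2,-7.1,0],"delta_rot":[0,0,3],"claw":0.46},{"xyz":[0.2,-7.1,0],"delta_rot":[0,0,3],"claw":0.46}]'>/dev/null; python3 f.py
python3 -m handwheel '[{"xyz":[0.2,-7.1,0],"delta_rot":[0,0,3],"claw":0.46},{"xyz":[0.2,-7.1,0],"delta_rot":[0,0,3],"claw":0.46}]'>/dev/null; python3 f.py
```

```text
t 14.0 Ftan 3.3 Frad 1.2 Fz -1.1 swing 0.37 r 0.1342 tool-arm deg -0.9 z 0.217
t 14.2 Ftan 2.7 Frad 0.7 Fz -1.1 swing 0.476 r 0.134 tool-arm deg -0.8 z 0.217
t 14.4 Ftan 2.4 Frad 0.0 Fz -2.7 swing 0.582 r 0.1339 tool-arm deg -0.7 z 0.217
t 14.6 Ftan 2.8 Frad -0.7 Fz -2.3 swing 0.688 r 0.1338 tool-arm deg -0.7 z 0.217
```

```bash
python3 -m handwheel '[{"xyz":[0.2,-7.1,0],"delta_rot":[0,0,3],"claw":0.46},{"xyz":[0.2,-7.1,0],"delta_rot":[0,0,3],"claw":0.46}]'>/dev/null; python3 f.py
python3 -m handwheel '[{"xyz":[0.2,-7.1,0],"delta_rot":[0,0,3],"claw":0.46},{"xyz":[0.1,-4.7,0],"delta_rot":[0,0,2],"claw":0.46}]'>/dev/null; python3 f.py; python3 pl.py
```

```text
t 14.8 Ftan 2.1 Frad -0.4 Fz -2.2 swing 0.794 r 0.1337 tool-arm deg -0.5 z 0.217
t 15.0 Ftan 3.4 Frad -0.4 Fz -2.4 swing 0.883 r 0.1336 tool-arm deg -0.5 z 0.217
scene 188 platen top z 0.0806
top 205 platen top z 0.0818
```

```bash
python3 -m handwheel '[{"xyz":[0.1,4.7,0],"delta_rot":[0,0,-2],"claw":0.46},{"xyz":[0.33,9.4,0],"delta_rot":[0,0,-4],"claw":0.46},{"xyz":[0.33,9.4,0],"delta_rot":[0,0,-4],"claw":0.46},{"xyz":[0.33,9.4,0],"delta_rot":[0,0,-4],"claw":0.46},{"xyz":[0.33,9.4,0],"delta_rot":[0,0,-4],"claw":0.46},{"xyz":[0.33,9.4,0],"delta_rot":[0,0,-4],"claw":0.46},{"xyz":[0.33,9.4,0],"delta_rot":[0,0,-4],"claw":0.46},{"xyz":[0.33,9.4,0],"delta_rot":[0,0,-4],"claw":0.46}]'>/dev/null; python3 f.py
python3 -m handwheel '[{"xyz":[0.33,9.4,0],"delta_rot":[0,0,-4],"claw":0.46},{"xyz":[0.33,9.4,0],"delta_rot":[0,0,-4],"claw":0.46},{"xyz":[0.33,9.4,0],"delta_rot":[0,0,-4],"claw":0.46},{"xyz":[0.33,9.4,0],"delta_rot":[0,0,-4],"claw":0.46},{"xyz":[0,2.4,0],"delta_rot":[0,0,-1],"claw":0.46}]'>/dev/null; python3 f.py
python3 -m handwheel '[{"xyz":[0.1,-4.7,0],"delta_rot":[0,0,2],"claw":0.46},{"xyz":[0.2,-7.1,0],"delta_rot":[0,0,3],"claw":0.46},{"xyz":[0.2,-7.1,0],"delta_rot":[0,0,3],"claw":0.46}]'>/dev/null; python3 f.py
python3 -m handwheel '[{"xyz":[0.2,-7.1,0],"delta_rot":[0,0,3],"claw":0.46},{"xyz":[0.2,-7.1,0],"delta_rot":[0,0,3],"claw":0.46}]'>/dev/null; python3 f.py
python3 -m handwheel '[{"xyz":[0.2,-7.1,0],"delta_rot":[0,0,3],"claw":0.46}]'>/dev/null; python3 f.py
python3 -m handwheel '[{"xyz":[0.2,-7.1,0],"delta_rot":[0,0,3],"claw":0.46}]'>/dev/null; python3 f.py
```

```text
t 15.9 Ftan -1.4 Frad 0.4 Fz 0.6 swing 0.35 r 0.1341 tool-arm deg -0.6 z 0.217
t 16.4 Ftan -0.7 Frad 0.2 Fz 0.3 swing 0.049 r 0.1345 tool-arm deg -0.9 z 0.217
t 16.7 Ftan 4.3 Frad 0.0 Fz -2.6 swing 0.196 r 0.1341 tool-arm deg -0.8 z 0.217
t 16.9 Ftan 3.3 Frad 1.0 Fz -3.2 swing 0.302 r 0.134 tool-arm deg -0.7 z 0.217
t 17.0 Ftan 5.3 Frad 1.1 Fz -2.6 swing 0.355 r 0.1339 tool-arm deg -0.7 z 0.217
t 17.1 Ftan 6.4 Frad -0.3 Fz -3.4 swing 0.408 r 0.1338 tool-arm deg -0.7 z 0.217
```

```bash
for i in 1; do python3 -m handwheel '[{"xyz":[0.1,-4.7,0],"delta_rot":[0,0,2],"claw":0.46}]'>/dev/null; python3 f.py
python3 -m handwheel '[{"xyz":[0.1,-4.7,0],"delta_rot":[0,0,2],"claw":0.46}]'>/dev/null; python3 f.py
python3 -m handwheel '[{"xyz":[0.1,-4.7,0],"delta_rot":[0,0,2],"claw":0.46}]'>/dev/null; python3 f.py; done
```

```text
t 17.2 Ftan 5.6 Frad 0.2 Fz -3.7 swing 0.444 r 0.1338 tool-arm deg -0.6 z 0.217
t 17.3 Ftan 5.4 Frad -0.3 Fz -4.3 swing 0.478 r 0.1337 tool-arm deg -0.6 z 0.217
t 17.4 Ftan 5.7 Frad -0.0 Fz -3.9 swing 0.513 r 0.1337 tool-arm deg -0.6 z 0.217
```

```bash
python3 -m handwheel '[{"xyz":[0.1,-4.7,0],"delta_rot":[0,0,2],"claw":0.46}]'>/dev/null; python3 f.py
python3 -m handwheel '[{"xyz":[0.1,-4.7,0],"delta_rot":[0,0,2],"claw":0.46}]'>/dev/null; python3 f.py
python3 -m handwheel '[{"xyz":[0.1,-4.7,0],"delta_rot":[0,0,2],"claw":0.46}]'>/dev/null; python3 f.py
```

```text
t 17.5 Ftan 6.5 Frad 0.2 Fz -4.0 swing 0.547 r 0.1336 tool-arm deg -0.6 z 0.217
t 17.6 Ftan 7.6 Frad 0.6 Fz -4.6 swing 0.582 r 0.1336 tool-arm deg -0.6 z 0.217
t 17.7 Ftan 7.1 Frad 1.0 Fz -4.3 swing 0.617 r 0.1336 tool-arm deg -0.6 z 0.217
```

```bash
python3 -m handwheel '[{"xyz":[0.1,-4.7,0],"delta_rot":[0,0,2],"claw":0.46}]'>/dev/null; python3 f.py
python3 -m handwheel '[{"xyz":[0.1,-4.7,0],"delta_rot":[0,0,2],"claw":0.46}]'>/dev/null; python3 f.py
```

```text
t 17.8 Ftan 7.7 Frad -0.0 Fz -5.3 swing 0.652 r 0.1335 tool-arm deg -0.6 z 0.217
t 17.9 Ftan 7.1 Frad 0.6 Fz -4.8 swing 0.687 r 0.1335 tool-arm deg -0.6 z 0.217
```

```bash
python3 -m handwheel '[{"xyz":[0.05,-2.4,0],"delta_rot":[0,0,1],"claw":0.46}]'>/dev/null; python3 f.py
python3 -m handwheel '[{"xyz":[0.05,-2.4,0],"delta_rot":[0,0,1],"claw":0.46}]'>/dev/null; python3 f.py
python3 -m handwheel '[{"xyz":[0.05,-2.4,0],"delta_rot":[0,0,1],"claw":0.46}]'>/dev/null; python3 f.py
```

```text
t 18.0 Ftan 7.4 Frad -0.7 Fz -3.9 swing 0.706 r 0.1335 tool-arm deg -0.5 z 0.217
t 18.1 Ftan 8.5 Frad -0.6 Fz -5.3 swing 0.723 r 0.1334 tool-arm deg -0.5 z 0.217
t 18.2 Ftan 6.8 Frad 0.7 Fz -5.3 swing 0.741 r 0.1334 tool-arm deg -0.5 z 0.217
```

```bash
python3 -m handwheel '[{"xyz":[0.05,-2.4,0],"delta_rot":[0,0,1],"claw":0.46}]'>/dev/null; python3 f.py
python3 -m handwheel '[{"xyz":[0.05,-2.4,0],"delta_rot":[0,0,1],"claw":0.46}]'>/dev/null; python3 f.py
python3 -m handwheel '[{"xyz":[0.05,-2.4,0],"delta_rot":[0,0,1],"claw":0.46}]'>/dev/null; python3 f.py
python3 -m handwheel '[{"xyz":[0.05,-2.4,0],"delta_rot":[0,0,1],"claw":0.46}]'>/dev/null; python3 f.py
```

```text
t 18.3 Ftan 7.3 Frad -0.6 Fz -4.4 swing 0.759 r 0.1334 tool-arm deg -0.5 z 0.217
t 18.4 Ftan 6.4 Frad -0.1 Fz -4.0 swing 0.777 r 0.1334 tool-arm deg -0.5 z 0.217
t 18.5 Ftan 8.8 Frad 0.6 Fz -4.5 swing 0.794 r 0.1334 tool-arm deg -0.4 z 0.217
t 18.6 Ftan 7.9 Frad -0.7 Fz -4.6 swing 0.812 r 0.1334 tool-arm deg -0.4 z 0.217
```

```bash
python3 -m handwheel '[{"xyz":[0.05,-2.4,0],"delta_rot":[0,0,1],"claw":0.46}]'>/dev/null; python3 f.py
python3 -m handwheel '[{"xyz":[0.05,-2.4,0],"delta_rot":[0,0,1],"claw":0.46}]'>/dev/null; python3 f.py
python3 -m handwheel '[{"xyz":[0.05,-2.4,0],"delta_rot":[0,0,1],"claw":0.46}]'>/dev/null; python3 f.py
python3 -m handwheel '[{"xyz":[0.05,-2.4,0],"delta_rot":[0,0,1],"claw":0.46}]'>/dev/null; python3 f.py
```

```text
t 18.7 Ftan 8.5 Frad -1.7 Fz -4.1 swing 0.83 r 0.1333 tool-arm deg -0.4 z 0.217
t 18.8 Ftan 8.3 Frad -1.0 Fz -3.8 swing 0.848 r 0.1333 tool-arm deg -0.4 z 0.217
t 18.9 Ftan 8.6 Frad -0.9 Fz -4.9 swing 0.865 r 0.1333 tool-arm deg -0.4 z 0.217
t 19.0 Ftan 9.1 Frad -1.8 Fz -5.1 swing 0.883 r 0.1333 tool-arm deg -0.3 z 0.217
```

```bash
python3 -m handwheel '[{"xyz":[0.1,4.7,0],"delta_rot":[0,0,-2],"claw":0.46},{"xyz":[0.33,9.4,0],"delta_rot":[0,0,-4],"claw":0.46},{"xyz":[0.33,9.4,0],"delta_rot":[0,0,-4],"claw":0.46},{"xyz":[0.33,9.4,0],"delta_rot":[0,0,-4],"claw":0.46},{"xyz":[0.33,9.4,0],"delta_rot":[0,0,-4],"claw":0.46},{"xyz":[0.33,9.4,0],"delta_rot":[0,0,-4],"claw":0.46},{"xyz":[0.33,9.4,0],"delta_rot":[0,0,-4],"claw":0.46},{"xyz":[0.33,9.4,0],"delta_rot":[0,0,-4],"claw":0.46}]'>/dev/null; python3 f.py
python3 -m handwheel '[{"xyz":[0.33,9.4,0],"delta_rot":[0,0,-4],"claw":0.46},{"xyz":[0.33,9.4,0],"delta_rot":[0,0,-4],"claw":0.46},{"xyz":[0.33,9.4,0],"delta_rot":[0,0,-4],"claw":0.46},{"xyz":[0.33,9.4,0],"delta_rot":[0,0,-4],"claw":0.46},{"xyz":[0,2.4,0],"delta_rot":[0,0,-1],"claw":0.46},{"xyz":[0,1.2,0],"delta_rot":[0,0,-0.5],"claw":0.46}]'>/dev/null; python3 f.py
for k in 1; do
python3 -m handwheel '[{"xyz":[0,-3.5,0],"delta_rot":[0,0,1.5],"claw":0.46}]'>/dev/null; python3 f.py
python3 -m handwheel '[{"xyz":[0,-2.4,0],"delta_rot":[0,0,1],"claw":0.46}]'>/dev/null; python3 f.py
python3 -m handwheel '[{"xyz":[0,-2.4,0],"delta_rot":[0,0,1],"claw":0.46}]'>/dev/null; python3 f.py
python3 -m handwheel '[{"xyz":[0,-2.4,0],"delta_rot":[0,0,1],"claw":0.46}]'>/dev/null; python3 f.py
python3 -m handwheel '[{"xyz":[0,-2.4,0],"delta_rot":[0,0,1],"claw":0.46}]'>/dev/null; python3 f.py
python3 -m handwheel '[{"xyz":[0,-2.4,0],"delta_rot":[0,0,1],"claw":0.46}]'>/dev/null; python3 f.py
done
```

```text
t 19.8 Ftan -2.1 Frad -1.1 Fz 1.8 swing 0.356 r 0.1334 tool-arm deg -0.4 z 0.217
t 20.4 Ftan -1.4 Frad -0.9 Fz 0.0 swing 0.048 r 0.1336 tool-arm deg -0.7 z 0.217
t 20.5 Ftan 0.4 Frad -1.1 Fz -0.8 swing 0.074 r 0.1334 tool-arm deg -0.7 z 0.217
t 20.6 Ftan 0.5 Frad -0.9 Fz -0.6 swing 0.094 r 0.1334 tool-arm deg -0.6 z 0.217
t 20.7 Ftan 1.0 Frad 0.1 Fz 0.4 swing 0.112 r 0.1334 tool-arm deg -0.6 z 0.217
t 20.8 Ftan 0.2 Frad -0.3 Fz -0.6 swing 0.129 r 0.1334 tool-arm deg -0.5 z 0.217
t 20.9 Ftan 0.8 Frad -0.3 Fz -0.9 swing 0.146 r 0.1334 tool-arm deg -0.5 z 0.217
t 21.0 Ftan 0.5 Frad 0.8 Fz 0.9 swing 0.164 r 0.1335 tool-arm deg -0.5 z 0.217
```

```bash

python3 -m handwheel '[{"xyz":[0,-2.4,0],"delta_rot":[0,0,1],"claw":0.46}]'>/dev/null; python3 f.py
python3 -m handwheel '[{"xyz":[0,-2.4,0],"delta_rot":[0,0,1],"claw":0.46}]'>/dev/null; python3 f.py
python3 -m handwheel '[{"xyz":[0,-2.4,0],"delta_rot":[0,0,1],"claw":0.46}]'>/dev/null; python3 f.py
python3 - <<'E'
from cell import robot
import cv2,numpy as np
s=robot.snapshot("scene");a=s["img"][180:300,310:450,::-1];cv2.imwrite('pics/c2.png',cv2.resize(a,None,fx=5,fy=5))
E
```

```text
t 21.1 Ftan 1.0 Frad 0.3 Fz 0.3 swing 0.182 r 0.1335 tool-arm deg -0.5 z 0.217
t 21.2 Ftan 0.3 Frad 0.5 Fz 0.5 swing 0.199 r 0.1335 tool-arm deg -0.5 z 0.217
t 21.3 Ftan 1.1 Frad 1.1 Fz 0.1 swing 0.217 r 0.1334 tool-arm deg -0.4 z 0.217
```

View pics/c2.png

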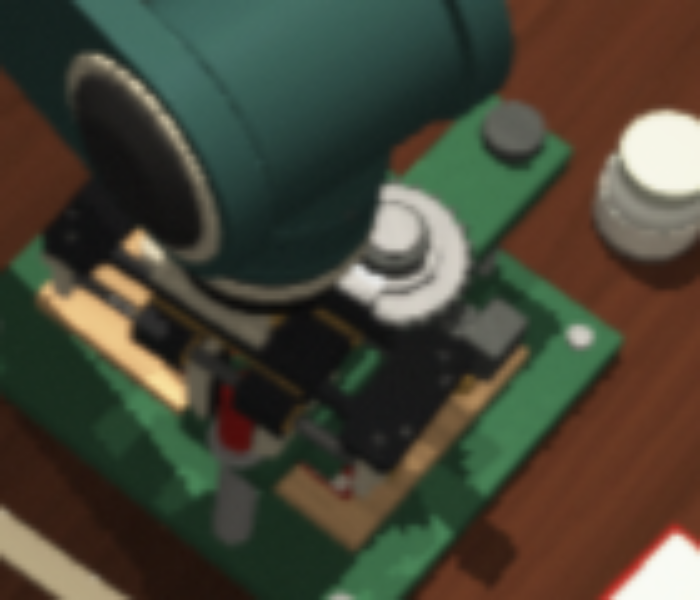

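The crop shows the grip still caged between the fingers, at (236,415). The lever follows the tool but has not picked up a notch yet, so I'll keep feeling for the pickup.

```bash

python3 -m handwheel '[{"xyz":[0,-2.4,0],"delta_rot":[0,0,1],"claw":0.46}]'>/dev/null; python3 f.py
python3 -m handwheel '[{"xyz":[0,-2.4,0],"delta_rot":[0,0,1],"claw":0.46}]'>/dev/null; python3 f.py
python3 -m handwheel '[{"xyz":[0,-2.4,0],"delta_rot":[0,0,1],"claw":0.46}]'>/dev/null; python3 f.py
python3 -m handwheel '[{"xyz":[0,-2.4,0],"delta_rot":[0,0,1],"claw":0.46}]'>/dev/null; python3 f.py
python3 -m handwheel '[{"xyz":[0,-2.4,0],"delta_rot":[0,0,1],"claw":0.46}]'>/dev/null; python3 f.py
python3 -m handwheel '[{"xyz":[0,-2.4,0],"delta_rot":[0,0,1],"claw":0.46}]'>/dev/null; python3 f.py
```

```text
t 21.4 Ftan 1.6 Frad 0.8 Fz 0.7 swing 0.235 r 0.1335 tool-arm deg -0.4 z 0.217
t 21.6 Ftan 5.0 Frad 0.6 Fz -0.9 swing 0.251 r 0.1334 tool-arm deg -0.5 z 0.217
t 21.6 Ftan 7.2 Frad 0.4 Fz -2.2 swing 0.268 r 0.1334 tool-arm deg -0.5 z 0.217
t 21.8 Ftan 8.4 Frad 1.5 Fz -0.9 swing 0.286 r 0.1334 tool-arm deg -0.5 z 0.217
t 21.9 Ftan 7.4 Frad 2.1 Fz -2.0 swing 0.303 r 0.1334 tool-arm deg -0.5 z 0.217
t 21.9 Ftan 8.6 Frad 1.7 Fz -1.7 swing 0.321 r 0.1334 tool-arm deg -0.5 z 0.217
```

```bash

python3 -m handwheel '[{"xyz":[0.1,4.7,0],"delta_rot":[0,0,-2],"claw":0.46},{"xyz":[0.2,7.1,0],"delta_rot":[0,0,-3],"claw":0.46},{"xyz":[0.2,7.1,0],"delta_rot":[0,0,-3],"claw":0.46},{"xyz":[0.2,7.1,0],"delta_rot":[0,0,-3],"claw":0.46},{"xyz":[0.2,7.1,0],"delta_rot":[0,0,-3],"claw":0.46},{"xyz":[0,2.4,0],"delta_rot":[0,0,-1],"claw":0.46}]'>/dev/null; python3 f.py
python3 -m handwheel '[{"xyz":[0,2.4,0],"delta_rot":[0,0,-1],"claw":0.46}]'>/dev/null; python3 f.py
python3 -m handwheel '[{"xyz":[0,1.2,0],"delta_rot":[0,0,-0.5],"claw":0.46}]'>/dev/null; python3 f.py
python3 -m handwheel '[{"xyz":[0,1.2,0],"delta_rot":[0,0,-0.5],"claw":0.46}]'>/dev/null; python3 f.py
```

```text
t 22.6 Ftan -1.9 Frad -1.1 Fz 0.6 swing 0.058 r 0.1338 tool-arm deg -0.5 z 0.217
t 22.6 Ftan -2.0 Frad -1.4 Fz -1.7 swing 0.042 r 0.1338 tool-arm deg -0.5 z 0.217
t 22.8 Ftan -1.8 Frad -1.0 Fz -1.2 swing 0.032 r 0.1338 tool-arm deg -0.5 z 0.217
t 22.9 Ftan -1.0 Frad -1.0 Fz -0.8 swing 0.024 r 0.1337 tool-arm deg -0.5 z 0.217
```

```bash

python3 -m handwheel '[{"xyz":[0,1.2,0],"delta_rot":[0,0,-0.5],"claw":0.46}]'>/dev/null; python3 f.py
```

```text
t 22.9 Ftan -0.7 Frad -0.7 Fz -1.0 swing 0.014 r 0.1337 tool-arm deg -0.5 z 0.217
```

```bash

python3 -m handwheel '[{"xyz":[0,1.2,0],"delta_rot":[0,0,-0.5],"claw":0.46}]'>/dev/null; python3 f.py
```

```text
t 23.1 Ftan -1.2 Frad 0.0 Fz -1.7 swing 0.004 r 0.1337 tool-arm deg -0.5 z 0.217
```

```bash

python3 -m handwheel '[{"xyz":[0,1.2,0],"delta_rot":[0,0,-0.5],"claw":0.46}]'>/dev/null; python3 f.py
```

```text
t 23.1 Ftan -1.7 Frad 1.1 Fz -0.2 swing -0.005 r 0.1338 tool-arm deg -0.6 z 0.217
```

```bash

python3 -m handwheel '[{"xyz":[0,1.0,0],"delta_rot":[0,0,-0.4],"claw":0.46}]'>/dev/null; python3 f.py
```

```text
t 23.2 Ftan -0.4 Frad 0.6 Fz -1.5 swing -0.013 r 0.1338 tool-arm deg -0.6 z 0.217
```

```bash

python3 -m handwheel '[{"xyz":[0,1.0,0],"delta_rot":[0,0,-0.4],"claw":0.46}]'>/dev/null; python3 f.py
```

```text
t 23.4 Ftan -0.5 Frad 0.8 Fz 0.0 swing -0.02 r 0.1338 tool-arm deg -0.7 z 0.217
```

```bash

python3 -m handwheel '[{"xyz":[0,1.0,0],"delta_rot":[0,0,-0.4],"claw":0.46}]'>/dev/null; python3 f.py
```

```text
t 23.4 Ftan -9.3 Frad 2.0 Fz 2.2 swing -0.026 r 0.1338 tool-arm deg -0.6 z 0.217
```

```bash

python3 -m handwheel '[{"xyz":[0,1.0,0],"delta_rot":[0,0,-0.4],"claw":0.46}]'>/dev/null; python3 f.py
```

```text
t 23.6 Ftan -18.0 Frad 3.6 Fz 4.2 swing -0.027 r 0.1337 tool-arm deg -0.3 z 0.217
```

```bash

python3 -m handwheel '[{"xyz":[0,0.8,0],"delta_rot":[0,0,-0.3],"claw":0.46}]'>/dev/null; python3 f.py
```

```text
t 23.6 Ftan -19.0 Frad 3.3 Fz 5.4 swing -0.029 r 0.1337 tool-arm deg -0.1 z 0.217
```

The lever is on its rest stop. I'll relax, open and lift clear.

```bash

python3 -m handwheel '[{"xyz":[0,-2,0],"delta_rot":[0,0,0],"claw":0.46},{"xyz":[0,-1.3,0],"delta_rot":[0,0,0],"claw":0.46},{"xyz":[0,0,0],"delta_rot":[0,0,0],"claw":0.3},{"xyz":[0,0,0],"delta_rot":[0,0,0],"claw":0.2},{"xyz":[0,0,0],"delta_rot":[0,0,0],"claw":0.2}]'; python3 f.py
```

```text
t: 24.15
tcp_pos: [0.6345, -0.1091, 0.2172]
ee_rot: [0.0, 0.595, 0.804, 0.0]
contact_force: [0.9, -0.2, 0.2]
gripper_width: 0.395
grasp_force: 0.0
t 24.1 Ftan 0.8 Frad -0.4 Fz 0.2 swing -0.017 r 0.1339 tool-arm deg 0.6 z 0.217
```

```bash

python3 -m handwheel '[{"xyz":[0,0,-10],"delta_rot":[0,0,0],"claw":0.2},{"xyz":[0,0,-20],"delta_rot":[0,0,0],"claw":0.2},{"xyz":[0,0,-30],"delta_rot":[0,0,0],"claw":0.2},{"xyz":[0,0,-30],"delta_rot":[0,0,0],"claw":0.2},{"xyz":[0,0,-30],"delta_rot":[0,0,0],"claw":0.2},{"xyz":[-20,-30,-10],"delta_rot":[0,0,0],"claw":0.2},{"xyz":[-20,-40,0],"delta_rot":[0,0,0],"claw":0.2},{"xyz":[-20,-40,0],"delta_rot":[0,0,0],"claw":0.2}]'
python3 -m handwheel '[{"xyz":[-20,-40,0],"delta_rot":[0,0,0],"claw":0.2},{"xyz":[-20,-40,0],"delta_rot":[0,0,0],"claw":0.2},{"xyz":[0,0,0],"delta_rot":[0,0,0],"claw":0.2}]'
python3 pl.py
python3 - <<'E'
from cell import robot
from h import *
s=robot.snapshot("scene");P=pts(s);M=masks(s["img"])
for n in("scene","top"):
    s=robot.snapshot(n);P=pts(s);M=masks(s["img"])
    near=(np.abs(P[...,0]-.55)<.15)&(np.abs(P[...,1]-.0)<.2)
    for k,z0,z1 in(("grip",.225,.25),("book",.045,.08)):
        q=P[M["red"]&near&(P[...,2]>z0)&(P[...,2]<z1)]
        if len(q)>8: print(n,k,cv2.minAreaRect((q[:,:2]*1000).astype(np.float32)),np.median(q,0).round(4))
    cv2.imwrite(f'pics/{n}3.png',s["img"][:,:,::-1])
E
```

```text
t: 24.95
tcp_pos: [0.5459, -0.1994, 0.3483]
ee_rot: [0.001, 0.594, 0.804, 0.0]
contact_force: [-0.1, -1.0, 0.3]
gripper_width: 0.397
grasp_force: 0.0
t: 25.25
tcp_pos: [0.4792, -0.263, 0.3487]
ee_rot: [0.001, 0.596, 0.803, -0.0]
contact_force: [-0.5, 0.4, 0.2]
gripper_width: 0.399
grasp_force: 0.0
scene 154 platen top z 0.0808
top 319 platen top z 0.0815
scene grip ((634.4326171875, -110.88607788085938), (16.518638610839844, 18.932565689086914), 37.54285430908203) [ 0.6354 -0.1123  0.2355]
scene book ((568.6949462890625, 10.273849487304688), (109.44959259033203, 139.45664978027344), 87.16999816894531) [0.5171 0.0018 0.0628]
top grip ((631.3865966796875, -110.91034698486328), (18.466611862182617, 20.83098793029785), 5.516005516052246) [ 0.6315 -0.1095  0.2358]
top book ((524.154541015625, 13.046924591064453), (103.66655731201172, 55.16392517089844), 88.20420837402344) [0.5188 0.0115 0.0641]
```

View pics/scene3.png

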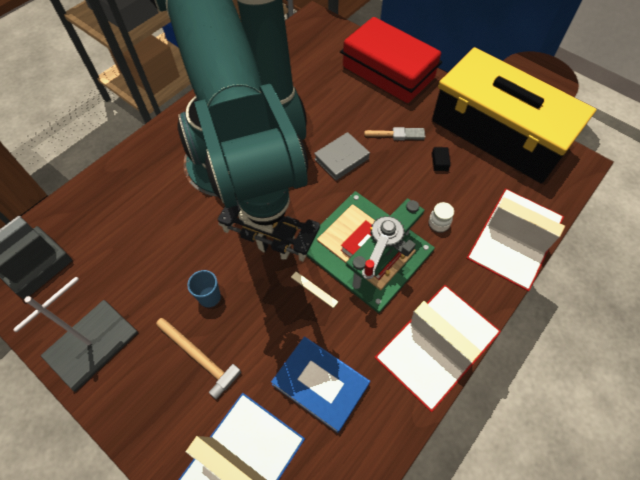

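The scene view shows the lever back at rest with its grip at (370,266), the book clamped under the platen, and everything else where it was.

```bash
python3 -c "
from cell import robot
print(robot.finish_job())"
```

```text
the job is handed in; nothing more can be done
None
```

The book is home against the back stops and clamped, the lever is at its rest, and the job is handed in: the grip last read about 8 N on the tightening swing, though on the final return I pushed the lever against its rest stop with about 19 N, harder than intended.

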